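# Face up the display row against the fence

## Robot

A 6-joint arm with a two-finger parallel gripper is mounted at the origin on a cart in front of the work surface, level with it; the furniture and walls round the work are solid. World frame = base frame: x ahead of the robot, y to its left, z up, the work surface at z = 0. Lengths are in mm, angles in degrees, forces in N, time in s.
With the tool pointing down it reaches from about 325 to 775 mm from the base axis. Payload 5.5 kg.
Tool frame: the origin (TCP) lies on the centre line of the jaws, within the pads' length; the fingertips stand 17 mm ahead of it and the grasp point (between the pads) lies 2 mm behind it; z points along the fingers, y is the line along which they close (so a half turn about z gives the same grasp; the last joint's range is limited). The gripper opens to 85 mm and grips with 20 to 120 N. Pads are 22 mm wide; open, the fingers measure 114 mm over their backs; the gripper's body (76 mm by 85 mm) begins 54 mm behind the grasp point. The pads swing forward as they close: fully open they stand 13 mm farther back than shut.
Start: joints at [-73.608, 5.22, 70.514, -0, 104.267, -3.249], TCP at [201.675, -565.105, 248.275] pointing down, gripper open.
Joint ranges: [-164.24, 164.24], [-49.07, 125.15], [9.68, 141.18], [-86.29, 266.29], [3.28, 154.24], [-151.56, 151.56]. Speed limits (degrees/s): [147.25, 147.25, 172.46, 180, 180, 180].

## Interface

Orientations are given as [roll, pitch, yaw] about the fixed x, y, z axes, in that order (R = Rz(yaw) Ry(pitch) Rx(roll)).
In Python, from cell import arm gives the robot as it stands.
- The arm moves only by the tool step_arm, never from a script. Its argument "moves" is text: rows parted by semicolons, each of 4 numbers parted by spaces: the shift along the world's x, y, z in mm, then the turn about the world's z in rad. In form: x y z twist; .... A call has 1 to 20 rows; each row shifts and turns the commanded pose from where the row before left it; what a row does not reach is not made up. A row lasts 1/10 s, in which the tool goes at most 50 mm and 8.59 degrees, less where a joint would pass 70% of its speed; a pose out of reach is approached as far as the arm can. A call with a gripper value outside its range is refused whole. "jaw" is the opening, from 0 (shut) to 1 (fully open), set as the call begins (left out, the last holds). The fingers move at their own pace and stop on an object; "grip_force" is the grip in N (left out, the last holds). Time passes only in rows, so rows that do not move let the fingers close. It gives the time, the measured TCP pose, the force, the opening and the grip force at its end, in the units of the state.
- arm.observe(): the state, without advancing time (a new reading comes with each control period).
- arm.grab_frame(name): name is "side" or "top"; returns a dict with "pixels" (480x640x3 uint8, red, green, blue), "range_z" (480x640 float32, mm along the optical axis (not along the pixel's ray), 0 where there is no reading), "fx", "fy", "cx", "cy" (pixels), "k1" (the pictures are not rectified: a ray, as slopes to the right and down, at radius r is drawn at 1 + k1 r^2 times it, then the intrinsics apply), "R" (3x3) and "t" (3): a world point X has camera coordinates R X + t. Camera axes: x right, y down, z forward; pixel columns grow to the right and rows downward; lengths in mm; the calibration is good to about 2 mm. A picture is of the moment at which its call begins.
- arm.job_done(): hands the job in; it is judged then, once.
The state is a dict: "t": time; "qpos": joint angles; "qd": joint speeds; "tau": joint torques, N m; "ee_pos": TCP position; "tcp_rot": TCP orientation; "ft_force": force on the tool from outside, world axes, zero at the start; "wrist_torque": the same for the moment, N m; "grip_width": finger opening in mm; "gripper_force": force on a finger pad.
Only numpy, scipy, OpenCV 4.12 (cv2) and the standard library are available. Lean on these libraries where they do the work, as an engineer would, in place of code of your own. Each camera call takes 0.05 s, during which the arm holds its last target. There are 200 camera calls.

## Task

Tidy the display row by pushing only, with nothing lifted. First push the ribbed plaster block back along the table until its long side is flush against the wooden fence's back rail and its end is against the fence's end stop, then slide the round green tin along the back rail until it touches the block, still against the rail. Leave the bell and the two small bottles where they stand.

Things in the scene. Friction and masses are not known exactly. Their poses are not given: they have to be found in the camera images.
- fence_corner (a point): Inner corner, at table height, of the fixed L-shaped light-wood fence, all 22 mm high. In this point's axes the back rail's front face is the plane x = 0; the rail is 18 mm thick (+x, away from the robot) and runs along +y (robot's left, within 0.2 rad) to y = 384 mm. The end stop's inner face is the plane y = 0; it is 16 mm thick and reaches from the rail towards the robot to x = -61 mm.
- plaster_block: Loose off-white ribbed plaster block, 50 mm (x) by 100 mm (y) by 34 mm high, about 0.26 kg. Origin in its underside: the far long face is at x = +26 mm, the near long face at x = -24 mm, the ends at y = +-50 mm. It starts in front of the rail (on the robot's side), turned by up to 0.35 rad from it, far face towards the rail and some centimetres short of the end stop.
- green_tin: Loose round closed sage-green tin, 62 mm across, 24 mm high, about 0.06 kg. Origin at the centre of its underside. It starts against the back rail (gap 0 to 2 mm) towards the rail's open end (+y). Pushed hard into the rail it drags: sliding can take up to 8 N then, under 2 N otherwise.
- bell: Bystander: loose counter bell, brass-coloured dome on a dark foot, 72 mm across, 61 mm high; origin at the centre of its underside. Bell and bottles stand in front of the rail to the left, in front to the right of the end stop, and behind the rail; which is where varies.
- amber_bottle: Bystander: loose amber roller bottle with black cap, 27 mm across, 78 mm high, easily tipped; origin at the centre of its underside.
- green_bottle: Bystander: loose dark-green roller bottle with black cap, 27 mm across, 78 mm high, easily tipped; origin at the centre of its underside.
There are look-alikes about, which are no part of the job. There is more than one size of the green_tin; the one meant has the size given above.

How it is judged:
By the outcome, as a careful person would: the job done as asked, in the order asked, and still so for the second after the job is handed in, with the robot touching nothing.
It also fails if it takes over 58 s, if anything falls off the work surface, if the arm or the gripper's body presses on something with over 40 N, if the wrist force passes 120 N, or if a joint passes its speed limit or range.

## Working session

There is one attempt and no reset: what is moved stays moved. The work goes in short steps, Python scripts to look and compute and a tool call to move; the robot and the scene stay as the last step left them, time stands still between calls to the robot, and variables do not carry over. Pictures are saved under pics/ and viewed, at most 10 in all, crops included, and the job is handed in when it is done.

Besides the shell and the picture viewer there is one more tool, called after "Emit:" as name(argument=value, ...) on one line, values as JSON. step_arm: Moves the arm, as the interface text tells. Its arguments: {"type":"object","properties":{"moves":{"type":"string"},"jaw":{"type":"number"},"grip_force":{"type":"number"}},"required":["moves"]}

```bash
mkdir -p pics; cat > h.py <<'E'
import numpy as np,cv2
from cell import arm
def grab(n,save=None):
    f=arm.grab_frame(n)
    if save: cv2.imwrite('pics/'+save,f['pixels'][:,:,::-1])
    return f
def cloud(f):
    v,u=np.mgrid[0:480,0:640].astype(float)
    K=np.array([[f['fx'],0,f['cx']],[0,f['fy'],f['cy']],[0,0,1]])
    p=cv2.undistortPoints(np.stack([u.ravel(),v.ravel()],1)[:,None],K,np.array([f['k1'],0,0,0.])).reshape(480,640,2)
    z=f['range_z']; P=np.dstack([p[...,0]*z,p[...,1]*z,z])
    W=(P-np.array(f['t']))@np.array(f['R']); W[z<=0]=np.nan
    return W
E
python3 - <<'E'
from h import *
import pickle
for n in('top','side'):
    f=grab(n,n+'0.png'); W=cloud(f); np.savez(n+'0.npz',W=W,px=f['pixels'])
    R=np.array(f['R']);print(n,-R.T@np.array(f['t']),np.nanmedian(W[...,2]))
print(arm.observe())
E
```

```text
top [542.27314058 -46.89503451 998.52163298] -1.1019532169544064
side [ 267.32370147 -569.05755249  615.52715195] 0.5198905316253455
{'t': 0.1, 'qpos': array([-7.36076597e+01,  5.25933905e+00,  7.05764598e+01,  1.01619265e-03,
        1.04266167e+02, -3.24793904e+00]), 'qd': array([-0.02578021,  0.00910396, -0.20377652,  0.03120986, -0.02292759,
       -0.0825218 ]), 'tau': array([ 3.62454950e-03, -4.60217357e+01, -4.19218183e+01,  7.61738465e-05,
        1.06348810e-02,  9.42018175e-06]), 'ee_pos': array([ 201.61544903, -564.87279224,  247.24363392]), 'tcp_rot': array([-1.79898254e+02, -6.76077743e-03,  1.96405229e+01]), 'ft_force': array([ 0.62081054, -0.72006051, -0.36141488]), 'wrist_torque': array([0.00709093, 0.0690269 , 0.02192035]), 'gripper_force': 0.0, 'grip_width': 85.65325242352938}
```

View pics/top0.png

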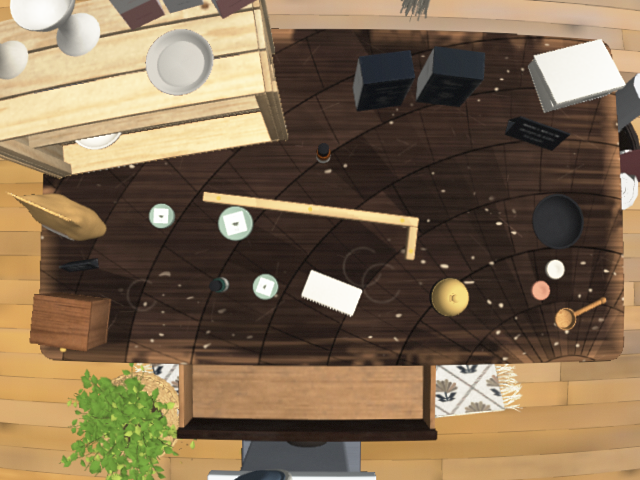

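View pics/side0.png

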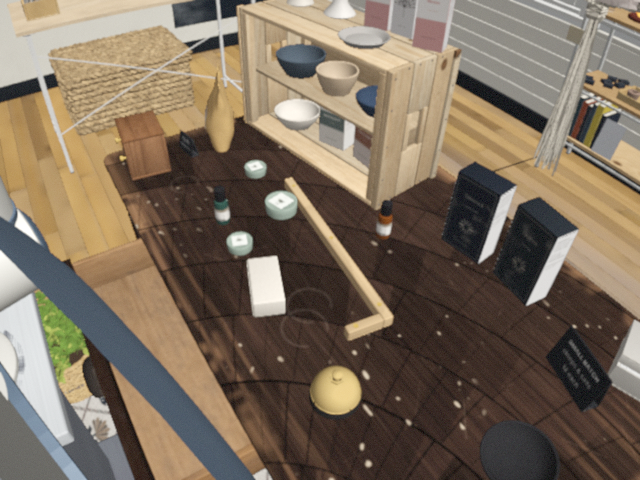

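The top view shows the rail running from (205,196) to the corner at about (414,222), with the end stop down to (410,258). The block is at (332,293), and the large tin is at (236,223) against the rail. Smaller look-alike tins are at (265,287) and (161,216). The bell is at (450,297), the green bottle at (219,285) and the amber bottle behind the rail at (323,153).

```bash
cat > m.py <<'E'
from h import *
def seg(W,px,box,zlo,zhi,cond=None):
    u0,v0,u1,v1=box; m=np.zeros(W.shape[:2],bool); m[v0:v1,u0:u1]=1
    z=W[...,2]; m&=(z>zlo)&(z<zhi)
    if cond is not None: m&=cond
    return W[m]
def rect(P):
    r=cv2.minAreaRect(P[:,:2].astype(np.float32)); return r,cv2.boxPoints(r)
E
python3 - <<'E'
from m import *
d=np.load('top0.npz');W,px=d['W'],d['px']; np.set_printoptions(precision=1,suppress=True)
t=W[230:350,340:400].reshape(-1,3); print('table z',np.nanpercentile(t[:,2],[5,50,95]))
for n,b in dict(block=(295,262,368,322),tin=(212,202,258,245),tinS1=(248,272,283,302),tinS2=(145,200,180,232),bell=(428,275,472,320),gb=(207,272,232,298),ab=(312,140,336,168)).items():
    Q=seg(W,px,b,10,90); h=np.percentile(Q[:,2],95)
    if n in('bell','gb','ab'): T=Q
    else: T=Q[Q[:,2]>h-7]
    r,c=rect(T); print(n,len(T),'h',h,r, 'mean',T.mean(0)); 
    if n=='block':print(c)
# fence
Q=seg(W,px,(200,188,424,262),14,30,(px[...,0].astype(int)-px[...,2]>40))
from numpy import polyfit
m=Q[:,0]
# rail: front & back edges by y bins
print('fence',Q.min(0),Q.max(0))
for y in np.arange(-170,240,30):
    s=Q[abs(Q[:,1]-y)<8]
    if len(s): print(y,s[:,0].min(),s[:,0].max(),np.median(s[:,2]))
E
```

```text
table z [-3.5 -0.5 32.3]
block 1507 h 36.04052258362937 ((497.2490234375, -72.44544982910156), (99.34839630126953, 50.89250564575195), 69.26042175292969) mean [497.8 -72.2  33.2]
[[ 455.9 -109.9]
 [ 503.5 -127.9]
 [ 538.6  -35. ]
 [ 491.   -17. ]]
tin 1035 h 25.398024445206374 ((627.2949829101562, 104.83592224121094), (83.68110656738281, 70.2613525390625), 89.94039916992188) mean [627.8 101.8  22.5]
tinS1 467 h 19.329481933326694 ((507.5931396484375, 47.795494079589844), (42.18922805786133, 44.406150817871094), 0.21595342457294464) mean [507.9  47.9  16.5]
tinS2 474 h 18.947275809174396 ((637.0205078125, 242.23031616210938), (44.809715270996094, 44.65208435058594), 0.4735105037689209) mean [637.4 242.7  16.3]
bell 1092 h 54.73770376127598 ((489.4871520996094, -289.88592529296875), (64.4618148803711, 69.00562286376953), 77.22798156738281) mean [ 490.2 -286.3   37.5]
gb 227 h 79.52520515370927 ((512.1732177734375, 127.27943420410156), (22.842140197753906, 25.405391693115234), 82.91322326660156) mean [512.4 125.   60.2]
ab 243 h 79.39432360812646 ((748.1052856445312, -56.45671081542969), (26.212949752807617, 22.540281295776367), 70.0870590209961) mean [745.3 -56.8  58.4]
fence [ 558.6 -231.4   14.4] [681.3 164.2  27.3]
-170 624.4653264251671 642.9301940562303 21.186084380119265
-140 627.7014641610841 646.5351688340608 21.1565464581793
-110 631.5345856607084 650.2031058874658 20.949121003763008
-80 634.8379595260978 653.5635091631428 20.91577380947795
-50 638.5398796570404 657.4434986988683 21.284819012982943
-20 642.0358130595906 660.6811678598352 21.05099049144862
10 645.7472875432469 664.6122490792281 21.069083313524033
40 649.3445913454475 668.1546190910531 20.96286181005896
70 652.8322642389724 669.9088290791611 21.17852030929197
100 656.5352127731836 675.3411757518546 20.76494694847471
130 660.331812591837 678.838887632826 21.033097174484286
160 664.0585234817152 681.290221547932 20.65452135810107
```

```bash
cat >> m.py <<'E'
from scipy.optimize import least_squares
def circ(T,r):
    # centre from the mean of the top-face outline (hull) with known radius
    H=cv2.convexHull(T[:,:2].astype(np.float32))[:,0]
    return least_squares(lambda p:np.hypot(*(H-p).T)-r,H.mean(0),loss='soft_l1').x
E
python3 - <<'E'
from m import *
d=np.load('top0.npz');W,px=d['W'],d['px']; np.set_printoptions(precision=1,suppress=True)
ys=np.array([-170,130.]);k=(669.58-633.7)/300; th=-np.arctan(k)
ex=np.array([np.cos(th),np.sin(th)]);ey=np.array([-np.sin(th),np.cos(th)])
front=np.array([624.6,-170.])  # point on front face
Q=seg(W,px,(400,215,424,262),14,30)[:,:2]
F=np.c_[(Q-front)@ex,(Q-front)@ey]
s=F[(F[:,0]<-8)&(F[:,0]>-55)]; yc=(np.percentile(s[:,1],2)+np.percentile(s[:,1],98))/2
print('stop y range',np.percentile(s[:,1],[2,98]),'x end',F[:,0].min())
C=front+ey*(yc+8); print('corner',C,'yaw',th)
tf=lambda p:np.c_[(np.atleast_2d(p)[:,:2]-C)@ex,(np.atleast_2d(p)[:,:2]-C)@ey]
np.savez('fence.npz',C=C,ex=ex,ey=ey)
Q=seg(W,px,(212,202,258,245),15,30);f=tf(Q);T=Q[f[:,0]<-2]
c=circ(T,31);print('tin',c,tf(c), rect(T)[0])
print('block',tf(rect(seg(W,px,(295,262,368,322),28,40))[1]),tf([497.2,-72.4]))
for n,p in dict(S1=(507.7,47.9),bell=(489.5,-288),gb=(512,126),ab=(747,-56.5)).items(): print(n,tf(p))
E
```

```text
stop y range [-61.5 -46.1] x end -61.40312083370421
corner [ 619.2 -215.5] yaw -0.11903458561257585
tin [622.9 103.8] [[-34.3 317.5]] ((622.62939453125, 103.09657287597656), (60.94721603393555, 59.40758514404297), 1.4542429447174072)
block [[-175.    85.5]
 [-125.3   73.2]
 [-101.4  169.6]
 [-151.1  181.9]] [[-138.1  127.6]]
S1 [[-141.9  248.3]]
bell [[-120.1  -87.4]]
gb [[-147.   326.3]]
ab [[108.1 173. ]]
```

Emit:
step_arm(moves="14 31.4 0 -0.029;14 31.4 0 -0.029;14 31.4 0 -0.029;14 31.4 0 -0.029;14 31.4 0 -0.029;14 31.4 0 -0.029;14 31.4 0 -0.029;14 31.4 0 -0.029;14 31.4 0 -0.029;14 31.4 0 -0.029;14 31.4 0 -0.029;14 31.4 0 -0.029;14 31.4 0 -0.029;14 31.4 0 -0.029;14 31.4 0 -0.029;14 31.4 0 -0.029;0 0 0 0", jaw=0.59)

```text
t: 1.8
ee_pos: [426.4, -59.6, 247.7]
tcp_rot: [-179.9, 0.0, -6.7]
ft_force: [-0.6, -0.8, -1.0]
grip_width: 50.3
gripper_force: 0.0
```

Emit:
step_arm(moves="0 -2 -35 0;0 -2 -35 0;0 0 -35 0;0 0 -35 0;0 0 -30 0;0 0 -25 0;0 0 -15 0;0 0 -9 0;0 0 -3 0;0 0 0 0")

```text
t: 2.8
ee_pos: [426.1, -66.9, 26.9]
tcp_rot: [180.0, -0.0, -6.9]
ft_force: [-0.2, -0.0, -0.1]
grip_width: 50.1
gripper_force: 0.0
```

```bash
python3 - <<'E'
from h import *
grab('side','side1.png')
E
```

```text
(no output)
```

View pics/side1.png

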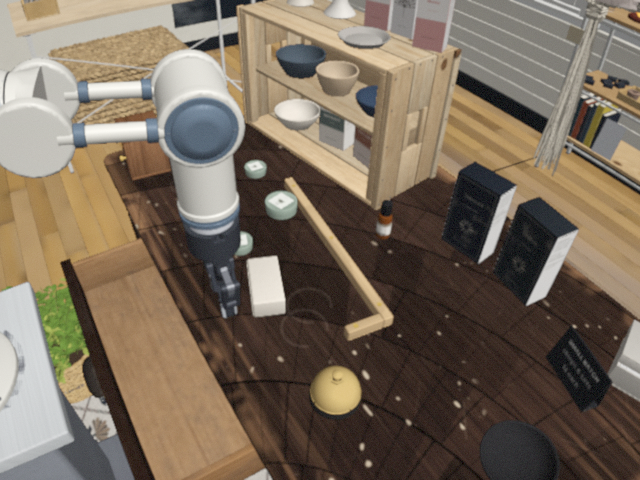

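The gripper stands at (225,290), clear behind the block's near face at (265,285), with the fingers spread along it. I'll push along the fence's +x.

Emit:
step_arm(moves="7.9 -0.95 0 0;7.9 -0.95 0 0;7.9 -0.95 0 0;5 -0.6 0 0;5 -0.6 0 0;5 -0.6 0 0;5 -0.6 0 0;5 -0.6 0 0;5 -0.6 0 0;5 -0.6 0 0;5 -0.6 0 0;5 -0.6 0 0;5 -0.6 0 0;5 -0.6 0 0;5 -0.6 0 0;5 -0.6 0 0;5 -0.6 0 0;5 -0.6 0 0;5 -0.6 0 0;5 -0.6 0 0")

```text
t: 4.85
ee_pos: [534.8, -79.8, 26.3]
tcp_rot: [-180.0, -0.0, -6.9]
ft_force: [-1.8, -0.1, -1.1]
grip_width: 50.2
gripper_force: 0.7
```

```bash
cat >> m.py <<'E'
fz=np.load('fence.npz')
tf=lambda p:np.c_[(np.atleast_2d(p)[:,:2]-fz['C'])@fz['ex'],(np.atleast_2d(p)[:,:2]-fz['C'])@fz['ey']]
def white(f,W,zlo=28,zhi=40):
    hs=cv2.cvtColor(f['pixels'],cv2.COLOR_RGB2HSV); F=tf(W.reshape(-1,3)).reshape(480,640,2)
    m=(W[...,2]>zlo)&(W[...,2]<zhi)&(hs[...,1]<60)&(hs[...,2]>140)&(F[...,0]>-190)&(F[...,0]<15)&(F[...,1]>-15)&(F[...,1]<250)
    n,l,s,_=cv2.connectedComponentsWithStats(m.astype(np.uint8)); k=1+s[1:,4].argmax(); return W[l==k]
E
python3 - <<'E'
from m import *
np.set_printoptions(precision=1,suppress=True)
f=grab('top','top2.png');T=white(f,cloud(f));print(len(T),tf(rect(T)[1]),tf(T.mean(0)));print(tf(arm.observe()['ee_pos']),arm.observe()['ft_force'])
E
```

```text
10 [[-56.2 165.7]
 [-41.5 163.9]
 [-41.3 165.6]
 [-56.  167.4]] [[-48.4 165.5]]
[[-99.2 124.6]] [-1.1  0.2 -0.1]
```

View pics/top2.png

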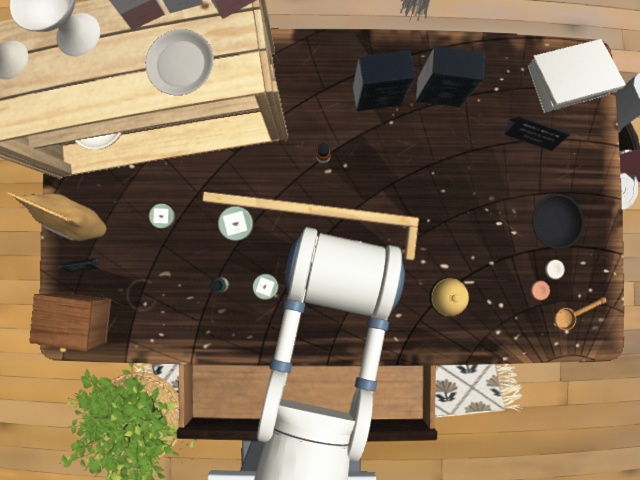

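The arm hides the block from above, apart from a sliver at fence y ≈ 165. I'll finish the push gently, watching the force.

Emit:
step_arm(moves="4 -0.5 0 0;4 -0.5 0 0;4 -0.5 0 0;4 -0.5 0 0;4 -0.5 0 0;4 -0.5 0 0;4 -0.5 0 0;4 -0.5 0 0;1.5 -0.2 0 0;1.5 -0.2 0 0;1 -0.1 0 0;0 0 0 0;0 0 0 0")

```text
t: 6.2
ee_pos: [570.5, -84.3, 26.2]
tcp_rot: [-180.0, -0.0, -6.9]
ft_force: [-0.8, 0.3, 1.0]
grip_width: 50.3
gripper_force: 0.6
```

```bash
python3 - <<'E'
from m import *
np.set_printoptions(precision=1,suppress=True)
f=grab('side','side3.png');W=cloud(f);T=white(f,W,29,40);print(len(T),T[:,2].mean(),tf(rect(T)[1]),tf(T.mean(0)));print(tf(arm.observe()['ee_pos']),arm.observe()['ft_force'])
E
```

```text
493 33.85435934044455 [[-56.1  79.1]
 [ -4.9  78.9]
 [ -4.4 177.5]
 [-55.6 177.8]] [[-21.4 105.8]]
[[-63.8 124.5]] [-1.   0.9  0.7]
```

View pics/side3.png

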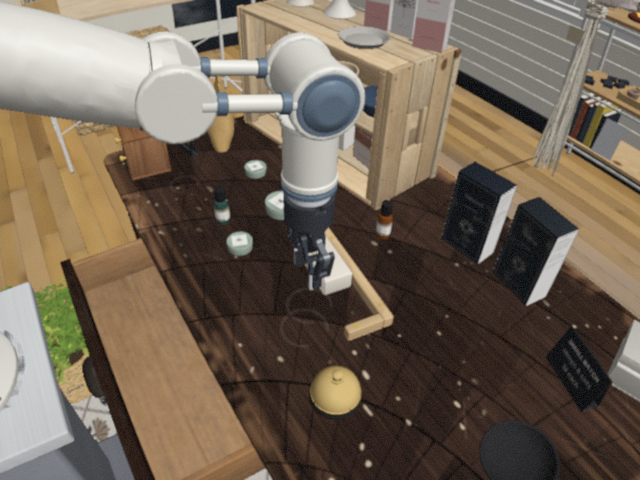

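The block at (335,270) is square to the rail, with a gap of about 4 mm. Its ends are at fence y = 79 and 178.

Emit:
step_arm(moves="1 -0.1 0 0;1 -0.1 0 0;1 -0.1 0 0;0.5 -0.06 0 0;0 0 0 0;0 0 0 0")

```text
t: 6.85
ee_pos: [573.5, -84.6, 26.2]
tcp_rot: [180.0, 0.1, -6.9]
ft_force: [-4.8, 0.3, 2.9]
grip_width: 50.3
gripper_force: 2.5
```

Emit:
step_arm(moves="0.5 -0.06 0 0;0.5 -0.06 0 0;0 0 0 0")

```text
t: 7.15
ee_pos: [573.6, -84.7, 26.2]
tcp_rot: [180.0, 0.2, -6.9]
ft_force: [-9.0, 0.7, 5.5]
grip_width: 50.4
gripper_force: 4.7
```

Both fingers are in firm contact, so the block is flush on the rail. Next I back off, lift, and go round to the block's left end.

Emit:
step_arm(moves="-4 0.5 0 0;-4 0.5 0 0;-5 0.6 0 0;0 0 20 0;0 0 35 0;0 0 30 0;11.7 17.2 0 0;11.7 17.2 0 0;11.7 17.2 0 0;11.7 17.2 0 0;11.9 17.3 0 0;0 0 0 0", jaw=0.3)

```text
t: 8.35
ee_pos: [621.3, 5.0, 111.0]
tcp_rot: [-179.9, -0.0, -6.8]
ft_force: [-0.9, -1.0, 0.3]
grip_width: 25.7
gripper_force: 0.0
```

```bash
python3 - <<'E'
from m import *
np.set_printoptions(precision=1,suppress=True)
o=arm.observe();p=o['ee_pos'];print(p,tf(p),o['grip_width'])
f=grab('side');W=cloud(f)
m=(np.hypot(W[...,0]-p[0],W[...,1]-p[1])<45)&(W[...,2]>42)&(W[...,2]<p[2]+30)
Q=W[m];print('tip ahead of TCP',p[2]-np.percentile(Q[:,2],[0,1,5,20]),'y extent',tf(Q)[:,1].min()-tf(p)[0,1],tf(Q)[:,1].max()-tf(p)[0,1])
T=white(f,W,29,40);print(len(T),tf(rect(T)[1]))
E
```

```text
[621.3   5.  111. ] [[-24.1 219.1]] 25.680593531132843
tip ahead of TCP [17.5 16.1 13.2  5.5] y extent -43.4972435636335 37.69698295305159
1325 [[-53.2  78.7]
 [ -0.6  79.2]
 [ -1.6 181.3]
 [-54.1 180.8]]
```

Emit:
step_arm(moves="0 0 -30 0;0 0 -30 0;0 0 -18 0;0 0 -8 0;0 0 0 0;-0.7 -6 0 0;-0.7 -6 0 0;-0.5 -4 0 0;-0.5 -4 0 0;-0.5 -4 0 0;-0.5 -4 0 0;-0.5 -4 0 0;-0.5 -4 0 0")

```text
t: 9.7
ee_pos: [616.1, -33.3, 25.2]
tcp_rot: [-180.0, 0.0, -6.9]
ft_force: [0.1, 3.6, 1.6]
grip_width: 25.8
gripper_force: 1.7
```

```bash
python3 - <<'E'
from m import *
np.set_printoptions(precision=1,suppress=True)
o=arm.observe();p=o['ee_pos'];print(p,tf(p),o['ft_force'])
f=grab('side','s5.png');W=cloud(f)
T=white(f,W,29,40);print(len(T),tf(rect(T)[1]))
E
```

```text
[616.1 -33.3  25.2] [[-24.7 180.5]] [0.1 3.6 1.6]
1403 [[-54.6  50.9]
 [ -2.5  51. ]
 [ -2.8 154.4]
 [-54.8 154.2]]
```

Emit:
step_arm(moves="-0.5 -4 0 0;-0.5 -4 0 0;-0.5 -4 0 0;-0.5 -4 0 0;-0.5 -4 0 0;-0.5 -4 0 0;-0.5 -4 0 0;-0.5 -4 0 0;-0.5 -4 0 0;-0.5 -4 0 0;-0.5 -4 0 0;-0.2 -2 0 0;-0.1 -1 0 0;0 0 0 0")

```text
t: 11.15
ee_pos: [610.2, -80.4, 25.2]
tcp_rot: [180.0, 0.0, -7.0]
ft_force: [0.7, 1.1, 0.8]
grip_width: 25.7
gripper_force: 0.4
```

```bash
python3 - <<'E'
from m import *
np.set_printoptions(precision=1,suppress=True)
o=arm.observe();p=o['ee_pos'];print(p,tf(p),o['ft_force'])
f=grab('side','s6.png');W=cloud(f)
T=white(f,W,29,40);print(len(T),tf(rect(T)[1]))
E
```

```text
[610.2 -80.4  25.2] [[-24.9 133.1]] [0.7 1.1 0.8]
1589 [[-54.7   3.5]
 [ -2.2   3.8]
 [ -2.7 106.8]
 [-55.2 106.6]]
```

Emit:
step_arm(moves="-0.2 -2 0 0;-0.1 -1 0 0;-0.1 -1 0 0;-0.1 -1 0 0;0 -0.5 0 0;0 0 0 0;0 0 0 0")

```text
t: 11.9
ee_pos: [609.8, -85.7, 25.2]
tcp_rot: [180.0, 0.0, -7.0]
ft_force: [-0.2, 0.9, 0.0]
grip_width: 25.6
gripper_force: 0.6
```

Emit:
step_arm(moves="-0.1 -0.7 0 0;-0.1 -0.7 0 0;-0.1 -0.7 0 0;0 0 0 0")

```text
t: 12.3
ee_pos: [609.5, -86.6, 25.2]
tcp_rot: [-179.9, 0.0, -6.9]
ft_force: [-1.0, 6.1, 0.1]
grip_width: 25.4
gripper_force: 2.8
```

Emit:
step_arm(moves="-0.1 -0.7 0 0;-0.1 -0.7 0 0;0 0 0 0")

```text
t: 12.6
ee_pos: [609.4, -86.7, 25.3]
tcp_rot: [-179.8, 0.0, -6.9]
ft_force: [0.4, 9.4, 0.4]
grip_width: 25.5
gripper_force: 4.9
```

The block is seated on the end stop. Now I go back to its near face for a final flush press.

Emit:
step_arm(moves="0.3 3 0 0;0.6 5 0 0;0 0 25 0;0 0 40 0;-14 -15.5 0 0;-14 -15.5 0 0;-14 -15.5 0 0;-14 -15.5 0 0;-14 -15.5 0 0;0 0 0 0;0 0 -35 0;0 0 -20 0;0 0 -10 0;0 0 0 0", jaw=0.5)

```text
t: 14.0
ee_pos: [539.5, -158.1, 23.6]
tcp_rot: [-180.0, 0.2, -6.9]
ft_force: [-0.0, -0.6, 0.4]
grip_width: 43.0
gripper_force: 0.0
```

```bash
python3 - <<'E'
from m import *
np.set_printoptions(precision=1,suppress=True)
o=arm.observe();p=o['ee_pos'];print(p,tf(p),o['ft_force'])
f=grab('side','s7.png');W=cloud(f)
T=white(f,W,29,40);print(len(T),tf(rect(T)[1]))
E
```

```text
[ 539.5 -158.1   23.6] [[-85.9  47.6]] [-0.  -0.6  0.4]
1253 [[-55.2  -0.8]
 [ -3.1  -1.9]
 [ -1.   97.5]
 [-53.1  98.6]]
```

Emit:
step_arm(moves="5 -0.6 0 0;5 -0.6 0 0;5 -0.6 0 0;4 -0.5 0 0;2 -0.2 0 0;1 -0.1 0 0;1 -0.1 0 0;1 -0.1 0 0;1 -0.1 0 0;0.5 -0.1 0 0;0 0 0 0;0 0 0 0")

```text
t: 15.25
ee_pos: [564.4, -161.4, 25.2]
tcp_rot: [-180.0, 0.2, -6.9]
ft_force: [-7.2, 0.8, 3.8]
grip_width: 42.9
gripper_force: 3.7
```

Emit:
step_arm(moves="0.7 -0.1 0 0;0 0 0 0;-4 0.5 0 0;-12 1.4 0 0;0 0 35 0;0 0 40 0;8.3 33 0 0.008;8.3 33 0 0.008;8.3 33 0 0.008;8.3 33 0 0.008;8.3 33 0 0.008;8.3 33 0 0.008;8.3 33 0 0.008;8.3 33 0 0.008;8.3 33 0 0.008;8.3 33 0 0.008;0 0 0 0;0 0 0 0", jaw=0.5)

```text
t: 17.05
ee_pos: [633.5, 170.9, 99.9]
tcp_rot: [180.0, -0.0, -2.3]
ft_force: [0.2, 0.3, -0.1]
grip_width: 42.9
gripper_force: 0.0
```

```bash
python3 - <<'E'
from m import *
np.set_printoptions(precision=1,suppress=True)
o=arm.observe();p=o['ee_pos'];print(p,tf(p),o['tcp_rot'])
for n in('top','side'):
    f=grab(n,n+'8.png');W=cloud(f)
    T=white(f,W,29,40);print(n,len(T),T[:,2].mean(),tf(rect(T)[1]))
    z=W[...,2];F=tf(W.reshape(-1,3)).reshape(480,640,2)
    m=(z>18)&(z<28)&(F[...,0]<-3)&(F[...,0]>-75)&(F[...,1]>270)&(F[...,1]<365)
    if m.sum()>50: print('tin',m.sum(),tf(rect(W[m])[1]),tf(circ(W[m],31)))
    m=(z>15)&(z<30)&(F[...,1]>110)&(F[...,1]<270)&(F[...,0]>-5)&(F[...,0]<25)
    print('rail x',np.percentile(F[m][:,0],[1,99]))
E
```

```text
[633.5 170.9  99.9] [[-31.7 385.3]] [180.   -0.   -2.3]
top 1497 33.27557308490682 [[-51.5   1.1]
 [ -0.4   1.1]
 [ -0.4 100.4]
 [-51.5 100.4]]
tin 898 [[-68.4 342.2]
 [-60.8 283.3]
 [ -0.4 291. ]
 [ -8.  349.9]] [[-34.1 317.3]]
rail x [-0.6 17.2]
side 1600 34.57188942059317 [[-52.6  -1.5]
 [ -0.5  -1. ]
 [ -1.4 100.7]
 [-53.5 100.2]]
tin 564 [[-76.  298. ]
 [-20.7 274.1]
 [  4.  331.1]
 [-51.4 355. ]] [[-35.7 314.5]]
rail x [-2.4 15.1]
```

View pics/top8.png

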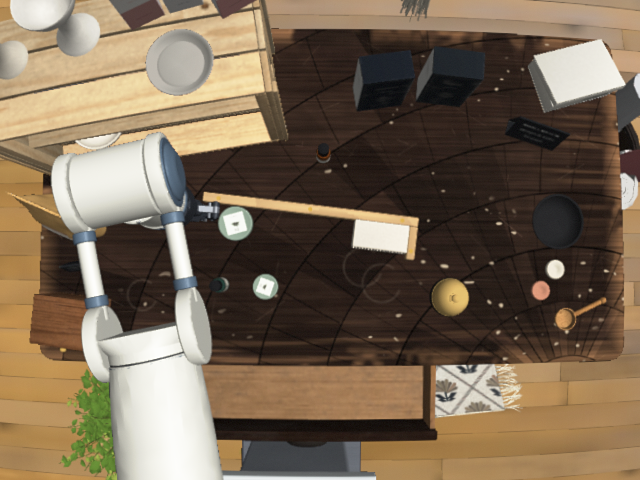

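The top view shows the block flush in the corner at (382,236), with its long side on the rail and its right end at the stop. The bell and both bottles haven't moved. The gripper at (205,210) is to the left of the tin at (236,223).

Emit:
step_arm(moves="-1.5 0.2 0 0;-1.5 0.2 0 0;0 0 0 0;0 0 -35 0;0 0 -25 0;0 0 -11 0;0 0 -5 0;0 0 0 0;-0.5 -4 0 0;-0.5 -4 0 0;-0.5 -4 0 0;-0.5 -4 0 0;-0.5 -4 0 0;-0.5 -4 0 0;-0.5 -4 0 0;-0.5 -4 0 0;-0.5 -4 0 0", jaw=0.3)

```text
t: 18.85
ee_pos: [625.9, 134.3, 24.3]
tcp_rot: [-180.0, 0.0, -2.4]
ft_force: [0.0, 0.8, 0.4]
grip_width: 25.9
gripper_force: 0.3
```

```bash
cat > tin.py <<'E'
from m import *
import sys
np.set_printoptions(precision=1,suppress=True)
o=arm.observe();p=o['ee_pos'];P=tf(p)[0];print(p,P,o['ft_force'])
for n in('top','side'):
    f=grab(n,sys.argv[1]+n+'.png');W=cloud(f)
    z=W[...,2];F=tf(W.reshape(-1,3)).reshape(480,640,2)
    m=(z>18)&(z<28)&(F[...,0]<-3)&(F[...,0]>-75)&(F[...,1]>P[1]-95)&(F[...,1]<P[1]-28)&(F[...,1]>103)
    if m.sum()>50: print(n,m.sum(),F[m].min(0),F[m].max(0),tf(circ(W[m],31)))
    T=white(f,W,29,40);print(n,len(T),tf(rect(T)[1]).ravel())
E
python3 tin.py a
```

```text
[625.9 134.3  24.3] [-34.8 348.1] [0.  0.8 0.4]
top 688 [-64.1 259.2] [ -3.1 319.1] [[-33.3 290.8]]
top 1486 [-51.6   0.9  -0.4   0.9  -0.4 100.5 -51.6 100.5]
side 601 [-65.5 255.2] [ -3.7 320.1] [[-34.9 287.3]]
side 1593 [-52.8  -2.   -0.9  -1.6  -1.6  99.3 -53.5  99. ]
```

Emit:
step_arm(moves="-0.6 -5 0 0;-0.6 -5 0 0;-0.6 -5 0 0;-0.6 -5 0 0;-0.6 -5 0 0;-0.6 -5 0 0;-0.6 -5 0 0;-0.6 -5 0 0;-0.6 -5 0 0;-0.6 -5 0 0;-0.6 -5 0 0;-0.6 -5 0 0;-0.6 -5 0 0;-0.6 -5 0 0;-0.6 -5 0 0;-0.6 -5 0 0;-0.6 -5 0 0;-0.6 -5 0 0;-0.6 -5 0 0;-0.6 -5 0 0")

```text
t: 20.95
ee_pos: [613.9, 34.2, 24.3]
tcp_rot: [180.0, -0.0, -2.4]
ft_force: [0.4, 0.0, -0.5]
grip_width: 25.5
gripper_force: 0.1
```

```bash
python3 tin.py b
```

```text
[613.9  34.2  24.3] [-34.8 247.3] [ 0.4  0.  -0.5]
top 416 [-62.1 158.9] [ -3.5 194.3] [[-31.5 189.9]]
top 1487 [-51.2   0.6  -0.3   0.9  -0.7 100.6 -51.7 100.4]
side 737 [-63.7 154.5] [ -3.3 219.1] [[-33.4 186.2]]
side 1597 [-52.6  -1.9  -0.2  -1.   -1.9 100.5 -54.4  99.6]
```

Emit:
step_arm(moves="-0.6 -5 0 0;-0.6 -5 0 0;-0.6 -5 0 0;-0.6 -5 0 0;-0.6 -5 0 0;-0.6 -5 0 0;-0.6 -5 0 0;-0.6 -5 0 0;-0.6 -5 0 0;-0.4 -3 0 0;-0.2 -2 0 0;-0.2 -2 0 0;-0.2 -2 0 0;-0.1 -1 0 0;-0.1 -1 0 0;0 0 0 0;0 0 0 0")

```text
t: 22.75
ee_pos: [607.3, -21.4, 24.2]
tcp_rot: [180.0, 0.0, -2.4]
ft_force: [0.6, -0.0, 0.1]
grip_width: 25.5
gripper_force: 0.0
```

```bash
python3 tin.py c
```

```text
[607.3 -21.4  24.2] [-34.8 191.3] [ 0.6 -0.   0.1]
top 1488 [-51.4   0.6  -0.4   0.6  -0.5 100.4 -51.6 100.3]
side 755 [-64.4 105.7] [ -3.1 163.3] [[-33.1 131.5]]
side 1600 [-52.7  -1.9  -0.7  -1.3  -1.9  99.8 -54.   99.2]
```

Only a few millimetres are left, so I'll move in small steps until it touches.

Emit:
step_arm(moves="-0.1 -1 0 0;-0.1 -1 0 0;-0.1 -0.7 0 0;-0.1 -0.7 0 0;0 0 0 0;0 0 0 0")

```text
t: 23.45
ee_pos: [607.0, -24.1, 24.3]
tcp_rot: [-179.9, -0.0, -2.3]
ft_force: [-0.2, 5.2, 0.5]
grip_width: 25.6
gripper_force: 2.6
```

Emit:
step_arm(moves="-0.1 -0.7 0 0;0 0 0 0;0 0 0 0")

```text
t: 23.75
ee_pos: [607.0, -24.2, 24.3]
tcp_rot: [-179.9, -0.0, -2.3]
ft_force: [0.3, 6.6, 0.8]
grip_width: 25.5
gripper_force: 3.6
```

Emit:
step_arm(moves="0.2 1.5 0 0;0.4 3 0 0;1.2 10 0 0;2.4 20 0 0;0 0 30 0;0 0 45 0;3 30 45 0;3 40 40 0;3 40 0 0;3 40 0 0;0 0 0 0")

```text
t: 24.85
ee_pos: [622.2, 157.1, 176.2]
tcp_rot: [-179.9, -0.0, -2.1]
ft_force: [-0.3, 0.3, -0.7]
grip_width: 25.3
gripper_force: 0.0
```

```bash
cat > fin.py <<'E'
from m import *
np.set_printoptions(precision=1,suppress=True)
for n in('top','side'):
    f=grab(n,'fin_'+n+'.png');W=cloud(f);z=W[...,2];F=tf(W.reshape(-1,3)).reshape(480,640,2)
    m=(z>18)&(z<28)&(F[...,0]<-2)&(F[...,0]>-75)&(F[...,1]>103)&(F[...,1]<190)
    print(n,'tin',m.sum(),F[m].min(0),F[m].max(0),tf(circ(W[m],31)))
    T=white(f,W,29,40);print('block',tf(rect(T)[1]).ravel())
    for k,c in dict(bell=(489.5,-288),gb=(512,126),ab=(747,-56.5)).items():
        Q=W[(z>15)&(z<90)&(np.hypot(W[...,0]-c[0],W[...,1]-c[1])<45)];
        if len(Q): print(k,rect(Q)[0][0],Q[:,2].max())
    if n=='top': cv2.imwrite('pics/fincrop.png',cv2.resize(f['pixels'][170:330,190:480,::-1],None,fx=2.7,fy=2.7))
E
python3 fin.py
```

```text
top tin 901 [-62.7 103.1] [ -2.1 162.5] [[-31.9 131.6]]
block [-51.2   0.3  -0.2   0.5  -0.6  99.7 -51.7  99.5]
bell (488.8309631347656, -289.8399658203125) 64.0214347528166
gb (512.223876953125, 127.16967010498047) 82.08298272905273
ab (747.832763671875, -57.41114807128906) 82.0524303710594
side tin 737 [-64.5 103.1] [ -2.1 189.5] [[-33.3 129.5]]
block [-52.8  -2.1  -0.1  -1.7  -0.9  98.6 -53.6  98.2]
bell (485.5371398925781, -296.5752258300781) 64.02098978187006
gb (509.4504089355469, 125.40293884277344) 81.03696209124242
ab (745.7443237304688, -61.12040328979492) 80.76040757024387
```

View pics/fincrop.png

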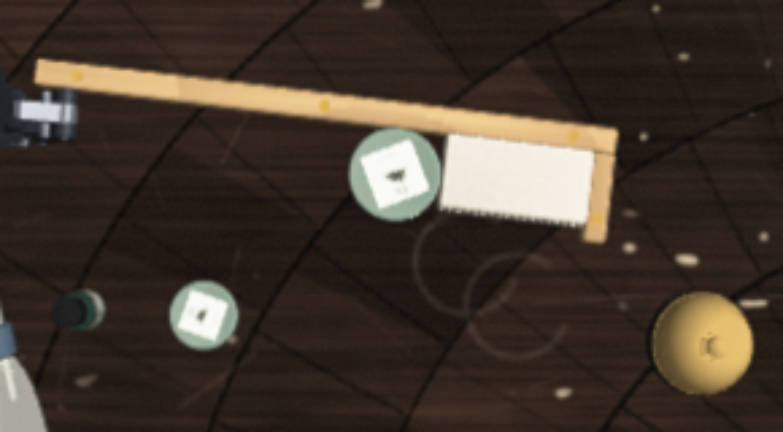

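The crop shows the block (520,180) flush in the corner, and the tin (395,175) touching both the block and the rail. The bell and bottles haven't moved, and the gripper is clear of everything. Handing in.

```bash
python3 -c "
from cell import arm
print(arm.job_done())"
```

```text
the job is handed in; nothing more can be done
None
```

The job is handed in at about 25 s: the plaster block is flush against the back rail and end stop, the green tin rests against the rail and the block, and the bell and both bottles are where they stood.

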